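Raise the seasoning stand and put the spice jar on it

TASK

The bench is about to be washed down: pull the telescoping seasoning stand up by the lifting tab on its plate until its lock button clicks out, so that it stays up by itself. Then set the spice jar from the open bench down gently, upright, in the middle of the raised plate and let go. Leave the pepper mill, the kitchen timer and the scrubbing brush where they are.

Things in the scene. Friction and masses are not known exactly. Their poses are not given: they have to be found in the camera images.
- stand: Metal seasoning stand, firmly fixed to the bench. Round foot 130 mm across and 18 mm high, upright outer tube 36 mm across whose collar ends 95 mm above the bench. Origin: centre of the foot's underside, on the bench; z up. The slot for the lock button is in the -x side of the tube, 70 to 84 mm above the bench; the lifting tab is on the stand's +y side
- column (a joint): How far the column with its round plate has been pulled straight up out of the tube, in m: 0 = fully down (plate top 103 mm above the bench), 0.061 = height at which the button locks, 0.0645 = upper end stop. It takes about 8 N to pull up; unlocked it stays where it is left but sinks under the jar's weight. Once locked it cannot go down
- lock_button (a joint): How far the 9 mm spring button has come out, in m: about 0 = held in by the tube wall (hidden), about 0.010 = sprung out through the slot and locked. It springs out by itself once the column is at 0.061 or higher. Pushed in again it would free the column
- plate_center (a point): Centre of the top face of the round flat plate (96 mm across, 5 mm thick, no rim) on top of the column; moves up with it. x, y axes as the stand's
- tab_grip (a point): Grip point of the upright metal lifting tab at the plate's edge, 53 mm to the stand's +y side of plate_center and 26 mm above the plate's top face. The tab is 10 mm thick along the stand's y, 30 mm wide along its x, and its top is 42 mm above the plate's top face
- spice_jar: Plain round spice jar with a wide screw cap, standing on the open bench, 45 mm across, 106 mm tall; about 0.16 kg. Grip it from above across any diameter, about 75 mm above its foot. Origin: centre of its underside; z up along its axis
- pepper_mill: Bystander: wooden pepper mill, 58 mm across, 160 mm tall; origin centre of its underside
- timer: Bystander: white round kitchen timer on the open bench between stand and jar, 68 mm across, 50 mm tall; origin centre of its underside
- scrubber: Bystander: hand scrubbing brush with a bow handle, 59 x 132 x 72 mm; origin centre of its underside
There are look-alikes about, which are no part of the job. Of the things that look like the stand, the middle-sized one is meant.

How it is judged:
On the way, in this order (a step that is already met when the one before it is completed fails the run):
1. the column is up and the lock button has sprung out (value of joint column above 0.057 m and value of joint lock_button above 0.006 m), for 0.2 s.
2. the jar stands on the raised plate (horizontal distance between spice_jar and plate_center below 0.015 m and z of spice_jar in the frame of plate_center between -0.004 and 0.005 m), for 0.2 s.
At the end, for the whole second after the job is handed in: The column is locked up (pulled out more than 57 mm, button out more than 6 mm); the jar stands at rest on the plate, upright within 0.1 rad, its axis within 15 mm of the plate's centre (all of step 1 and all of step 2 and angle between spice_jar's own z axis and vertical below 0.1 rad and linear speed of spice_jar below 0.02 m/s); the robot touches nothing.
It fails at once if the jar is dropped (falls freely faster than 0.6 m/s, about 18 mm of fall) (contact force between spice_jar and the fingers below 0.05 N and linear speed of spice_jar above 0.6 m/s).
It fails at once if the pepper mill is moved more than 30 mm or knocked over (distance of pepper_mill from where it was at the start of the episode above 0.03 m or angle between pepper_mill's own z axis and vertical above 0.5 rad).
It fails at once if the timer is moved more than 30 mm or knocked over (distance of timer from where it was at the start of the episode above 0.03 m or angle between timer's own z axis and vertical above 0.5 rad).
It fails at once if the scrubbing brush is moved more than 30 mm (distance of scrubber from where it was at the start of the episode above 0.03 m).
It also fails if it takes over 51 s, if anything falls off the work surface, if the arm or the gripper's body presses on something with over 40 N, if the wrist force passes 120 N, or if a joint passes its speed limit or range.

ROBOT

A 6-joint arm with a two-finger parallel gripper is mounted at the origin on a cart in front of the work surface, level with it; the furniture and walls round the work are solid. World frame = base frame: x ahead of the robot, y to its left, z up, the work surface at z = 0. Lengths are in m, angles in rad, forces in N, time in s.
With the tool pointing down it reaches from about 0.375 to 0.975 m from the base axis. Payload 3.8 kg.
Tool frame: the origin (TCP) lies midway between the tips of the shut fingers; the grasp point (between the pads) lies 19 mm behind it; z points along the fingers, y is the line along which they close (so a half turn about z gives the same grasp; the last joint's range is limited). The gripper opens to 85 mm and grips with 20 to 120 N. Pads are 22 mm wide; open, the fingers measure 114 mm over their backs; the gripper's body (76 mm by 85 mm) begins 54 mm behind the grasp point. The pads swing forward as they close: fully open they stand 13 mm farther back than shut.
Start: joints at [-1.195, 0.264, 1.604, -0, 1.274, -0.037], TCP at [0.271, -0.618, 0.201] pointing down, gripper open.
Joint ranges: [-2.63, 2.63], [-0.94, 2.18], [0.31, 2.57], [-1.31, 4.45], [0, 2.66], [-2.55, 2.55]. Speed limits (rad/s): [2.57, 2.57, 3.14, 3.14, 3.14, 3.14].

INTERFACE

Orientations are given as a rotation vector (axis times angle).
In Python, from workcell import sensors, viewer, job gives the robot as it stands.
- The arm moves only by the shell command python3 -m inch 'ROWS' [FORCE]. ROWS is JSON, one flat list of numbers, 7 for each row, row after row: the shift along the tool's x, y, z in mm, then the turn, a rotation vector about the tool's x, y, z in degrees, then the finger opening in mm, from 0 to 85.4. A call has exactly 8 rows; each row shifts and turns the commanded pose from where the row before left it, along the tool's axes as they then stand; what a row does not reach is not made up. A row lasts 1/10 s, in which the tool goes at most 50 mm and 8.59 degrees, less where a joint would pass 70% of its speed; a pose out of reach is approached as far as the arm can. A call is refused whole if a number of a shift passes 50 or a number of a turn 8.59, either way. A call with a gripper value outside its range is refused whole. The fingers move at their own pace and stop on an object; FORCE is the grip in N (left out, the last holds). Time passes only in rows, so rows that do not move let the fingers close, or fill a call up. It gives the time, the measured TCP pose, the force, the opening and the grip force at its end, in the units of the state.
- sensors.read_state(): the state, without advancing time (a new reading comes with each control period).
- viewer.read_camera(name): name is "side" or "top"; returns the picture (420x560x3 uint8, red, green, blue); there is no depth.
- viewer.camera_params(name): a dict with "K" (3x3 intrinsics, pixels), "k1" (the pictures are not rectified: a ray, as slopes to the right and down, at radius r is drawn at 1 + k1 r^2 times it, then the intrinsics apply), "world_to_cam" (4x4, takes a point from world to camera coordinates). Camera axes: x right, y down, z forward; pixel columns grow to the right and rows downward; lengths in m; the calibration is good to about 2 mm. A picture is of the moment at which its call begins. camera_params takes no time and is no camera call.
- job.finish_job(): hands the job in; it is judged then, once.
The state is a dict: "time": time; "q": joint angles; "joint_vel": joint speeds; "joint_torque": joint torques, N m; "tool_pos": TCP position; "tcp_rot": TCP orientation; "wrist_force": force on the tool from outside, world axes, zero at the start; "torque": the same for the moment, N m; "width": opening from 0.0 (shut) to 1.0 (fully open); "grip_force": force on a finger pad.
Only numpy, scipy, OpenCV 4.12 (cv2) and the standard library are available. Lean on these libraries where they do the work, as an engineer would, in place of code of your own. Each camera call takes 0.05 s, during which the arm holds its last target. There are 200 camera calls.

## Working session

There is one attempt and no reset: what is moved stays moved. The work goes in short steps, Python scripts to look and compute and a shell command to move; the robot and the scene stay as the last step left them, time stands still between calls to the robot, and variables do not carry over. Pictures are saved under pics/ and viewed, at most 10 in all, crops included, and the job is handed in when it is done.

```bash
mkdir -p pics; python3 - <<'E'
from workcell import sensors, viewer
import cv2
for n in("side","top"):
    p=viewer.camera_params(n);print(n,p)
    cv2.imwrite(f"pics/{n}0.png",viewer.read_camera(n)[:,:,::-1])
print(sensors.read_state())
E
```

```text
side {'K': array([[515.0043589 ,   0.        , 283.63033863],
       [  0.        , 515.0043589 , 211.23372154],
       [  0.        ,   0.        ,   1.        ]]), 'k1': -0.18562682711211045, 'world_to_cam': array([[-0.82101209, -0.57034506,  0.02540983,  0.5386424 ],
       [-0.27479615,  0.35577302, -0.89325955,  0.19501647],
       [ 0.50042604, -0.74035942, -0.44882258,  1.38129989],
       [ 0.        ,  0.        ,  0.        ,  1.        ]])}
top {'K': array([[427.8385484 ,   0.        , 280.79439663],
       [  0.        , 427.8385484 , 203.58011453],
       [  0.        ,   0.        ,   1.        ]]), 'k1': 0.03760550943155962, 'world_to_cam': array([[ 0.02236341, -0.99947743, -0.02333984,  0.11695836],
       [-0.99867974, -0.02125348, -0.04676619,  0.56832889],
       [ 0.0462457 ,  0.02435488, -0.99863315,  1.33593928],
       [ 0.        ,  0.        ,  0.        ,  1.        ]])}
{'time': 0.1, 'q': array([-1.19486468e+00,  2.64701578e-01,  1.60522925e+00,  1.57622100e-05,
        1.27368031e+00, -3.69118253e-02]), 'joint_vel': array([-0.00164032, -0.00203842, -0.00327029,  0.00064009, -0.00068782,
        0.00016645]), 'joint_torque': array([ 3.69745510e-05, -5.16706073e+01, -3.68590665e+01, -6.82388963e-05,
        6.35191012e-03,  3.21853690e-05]), 'tool_pos': array([ 0.27055584, -0.61762974,  0.19937498]), 'tcp_rot': array([-3.07295009e+00, -6.43482018e-01,  5.11231741e-04]), 'wrist_force': array([-0.1963042 , -0.31663588, -0.72267222]), 'torque': array([-0.0386154 , -0.01845362, -0.03035496]), 'grip_force': 0.0, 'width': 1.0017307302761402}
```

View pics/top0.png

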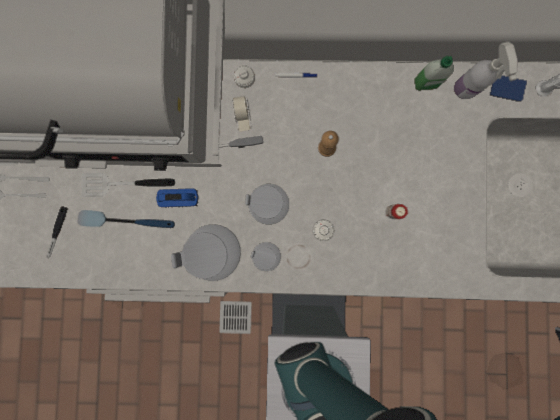

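View pics/side0.png

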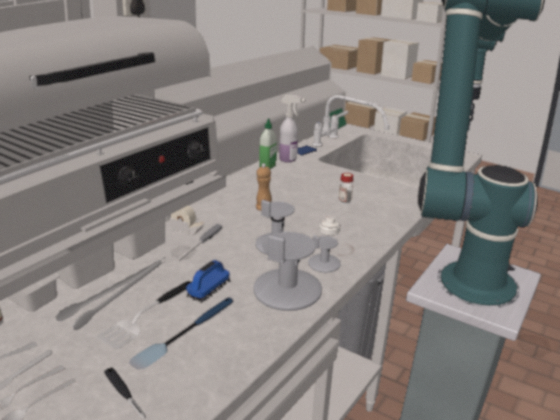

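Stand look-alikes in the top view are large at (210,252), middle-sized at (268,204) and small at (265,257). The middle one fits, with its tab at (249,201). The jar has a red cap at (399,211), the timer is at (323,230) and the mill at (328,145). I'll confirm this in a crop and measure.

```bash
cat > h.py <<'E'
import numpy as np, cv2
from workcell import sensors, viewer
def cam(n):
    p=viewer.camera_params(n); return p['K'],np.array([p['k1'],0,0,0.]),p['world_to_cam']
def at_z(n,u,v,z):
    K,d,T=cam(n); s=cv2.undistortPoints(np.array([[[u,v]]],float),K,d)[0,0]
    r=T[:3,:3].T@[s[0],s[1],1]; c=-T[:3,:3].T@T[:3,3]
    return c+r*(z-c[2])/r[2]
def proj(n,P):
    K,d,T=cam(n); return cv2.projectPoints(np.array(P,float).reshape(-1,1,3),cv2.Rodrigues(T[:3,:3])[0],T[:3,3],K,d)[0][:,0]
def snap(n,f,box,k):
    im=viewer.read_camera(n)[:,:,::-1]; x0,y0,x1,y1=box
    c=cv2.resize(im[y0:y1,x0:x1],None,fx=k,fy=k,interpolation=cv2.INTER_CUBIC); cv2.imwrite(f"pics/{f}.png",c); return c
E
python3 - <<'E'
from h import *
a=snap("top","a",(230,170,350,280),5);b=snap("side","b",(240,150,360,280),4)
t=snap("top","j",(380,190,420,230),5)
o=np.zeros((560,800,3),np.uint8);o[:550,:600]=a;o[:200,600:]=t
cv2.imwrite("pics/crop1.png",o)
for nm,u,v,z in [("plate",269,204,.103),("tab",249,201,.145),("jar",400,211,.106),("timer",323,230,.05),("mill",329,138,.16)]: print(nm,at_z("top",u,v,z).round(4))
E
```

```text
plate [0.5596 0.162  0.103 ]
tab [0.565  0.2172 0.145 ]
jar [ 0.5472 -0.2207  0.106 ]
timer [ 0.4859 -0.0024  0.05  ]
mill [ 0.7473 -0.0063  0.16  ]
```

View pics/crop1.png

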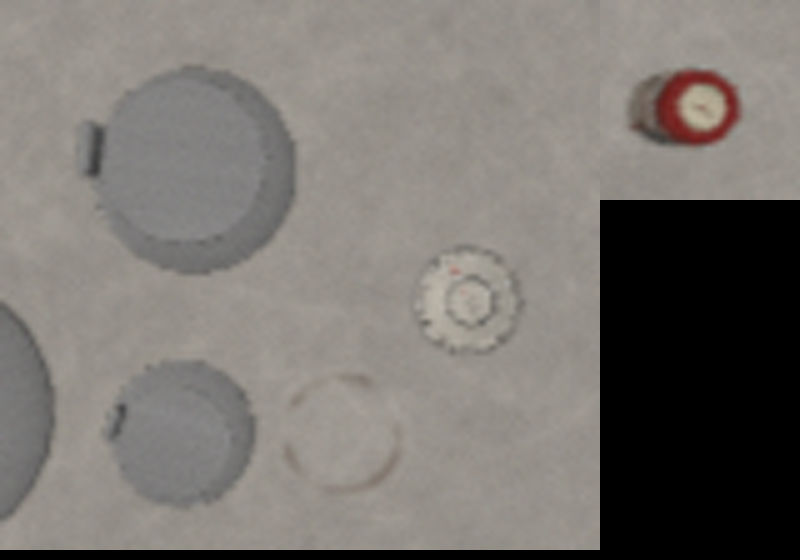

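View pics/b.png

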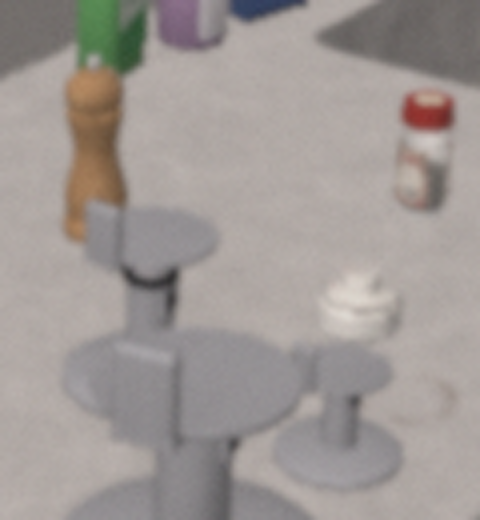

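```bash
python3 - <<'E'
from h import *
f=lambda x,y:(230+x/5-.4,170+y/5-.4)
P=at_z("top",*f(184,160),.103);F=at_z("top",*f(193,169),.018);T=at_z("top",*f(85,148),.145);Tl=at_z("top",*f(86,121),.145);Tr=at_z("top",*f(84,177),.145)
J=at_z("top",380+100*1.02/5-.4,190+107/5-.4,.106)
print(P,F,T,J);d=T-P;print(np.hypot(*d[:2]),np.degrees(np.arctan2(d[1],d[0])),Tl-Tr)
S=(P+F)/2;print(S)
s=proj("side",[[S[0],S[1],.103],T,[*J[:2],.106],[*J[:2],0]]);print(s, (s-[240,150])*4)
from scipy.spatial.transform import Rotation as R
print(R.from_rotvec(sensors.read_state()['tcp_rot']).as_matrix().round(3))
E
```

```text
[0.56649775 0.16981696 0.103     ] [0.56521005 0.16895309 0.018     ] [0.57005358 0.22415903 0.145     ] [ 0.54716831 -0.22066511  0.106     ]
0.054458285168524884 86.2562357925827 [ 0.03206922 -0.00030949  0.        ]
[0.5658539  0.16938502 0.0605    ]
[[276.75809752 213.91721171]
 [264.42704181 207.14323718]
 [346.77548226 173.99561352]
 [344.43211916 201.6728057 ]] [[147.03239007 255.66884683]
 [ 97.70816723 228.57294871]
 [427.10192903  95.98245408]
 [417.72847664 206.6912228 ]]
[[ 0.916  0.401 -0.   ]
 [ 0.401 -0.916  0.001]
 [ 0.    -0.001 -1.   ]]
```

```bash
python3 - <<'E'
from h import *
def tri(a,b):
    q=[]
    for n,p in(("top",a),("side",b)):
        K,d,T=cam(n);q.append((T[:3],cv2.undistortPoints(np.array([[p]],float),K,d)[0].T))
    X=cv2.triangulatePoints(q[0][0],q[1][0],q[0][1],q[1][1])[:,0];X=X[:3]/X[3]
    print(X.round(4),proj("top",X)-a,proj("side",X)-b)
f=lambda x,y:(230+x/5-.4,170+y/5-.4); g=lambda x,y:(240+x/4-.4,150+y/4-.4)
tri(f(184,160),g(157,238)); tri(f(85,148),g(106,205))
S=np.array([.566,.169])
# outlines overlaid, for three heights
im=cv2.imread("pics/b.png")
th=np.linspace(0,2*np.pi,90)
def ring(r,z,c):
    p=proj("side",np.c_[S[0]+r*np.cos(th),S[1]+r*np.sin(th),0*th+z])
    cv2.polylines(im,[((p-[240,150]+.4)*4).astype(int)],True,c,1)
ring(.065,.018,(0,0,255));ring(.048,.103,(0,255,0));ring(.048,.118,(255,0,0));ring(.018,.095,(0,255,255))
cv2.imwrite("pics/b2.png",im)
E
```

```text
[0.5635 0.1675 0.1189] [[0.47450975 0.77967923]] [[-0.91917427 -0.09799994]]
[0.568  0.2215 0.1642] [[0.22961615 0.36514658]] [[-0.43443092 -0.05488383]]
```

View pics/b2.png

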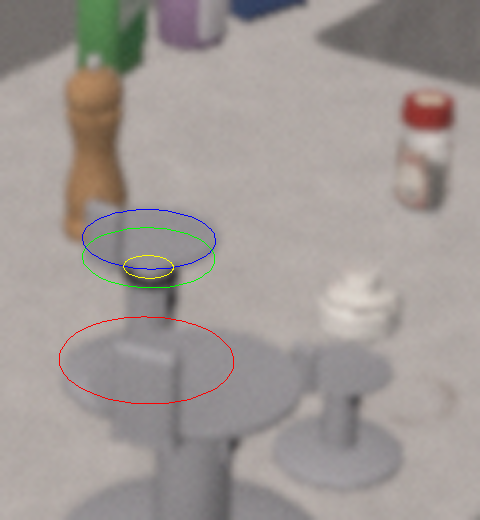

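The plate top sits about 16 mm higher than fully down, so the column starts partly raised. The tab is at about (0.567, 0.2215), with its top at z≈0.162. Moving above the tab.

```bash
python3 -m inch '[0,0,-20,0,0,8.5,50, 0,0,-20,0,0,8.5,50, 0,0,-20,0,0,8.5,50, 14,-44.6,0,0,0,0,50, 14,-44.6,0,0,0,0,50, 14,-44.6,0,0,0,0,50, 14,-44.6,0,0,0,0,50, 14,-44.6,0,0,0,0,50]' 40
python3 -m inch '[14,-44.6,0,0,0,0,50, 14,-44.6,0,0,0,0,50, 14,-44.6,0,0,0,0,50, 14,-44.6,0,0,0,0,50, 14,-44.6,0,0,0,0,50, 14,-44.6,0,0,0,0,50, 14,-44.6,0,0,0,0,50, 14,-44.6,0,0,0,0,50]'
python3 -m inch '[14,-44.6,0,0,0,0,50, 14,-44.6,0,0,0,0,50, 14,-44.6,0,0,0,0,50, 14,-44.6,0,0,0,0,50, 14,-44.6,0,0,0,0,50, 0,0,0,0,0,0,50, 0,0,0,0,0,0,50, 0,0,0,0,0,0,50]'
```

```text
time: 1.05
tool_pos: [0.3482, -0.3959, 0.2605]
tcp_rot: [-3.141, 0.052, -0.0]
wrist_force: [1.3, 0.2, 0.9]
width: 0.584
grip_force: 0.0
time: 1.85
tool_pos: [0.4716, -0.0428, 0.2609]
tcp_rot: [3.141, -0.051, 0.001]
wrist_force: [0.8, -0.9, -0.4]
width: 0.582
grip_force: 0.0
time: 2.65
tool_pos: [0.5482, 0.1751, 0.2604]
tcp_rot: [3.14, -0.051, -0.001]
wrist_force: [0.5, -0.5, 0.1]
width: 0.584
grip_force: 0.0
```

```bash
python3 -m inch '[9,-23.5,0,0,0,0,50, 9,-23.5,0,0,0,0,50, 0,0,20,0,0,0,50, 0,0,20,0,0,0,50, 0,0,20,0,0,0,50, 0,0,10,0,0,0,50, 0,0,0,0,0,0,50, 0,0,0,0,0,0,50]'
python3 - <<'E'
from h import *
b=snap("side","s1a",(220,120,340,280),3);a=snap("top","t1a",(220,160,320,260),4)
o=np.zeros((480,780,3),np.uint8);o[:,:360]=b;o[:400,360:760]=a
p=sensors.read_state()['tool_pos'];print(p,(proj("side",p)-[220,120])*3)
cv2.imwrite("pics/c2.png",o)
E
```

```text
time: 3.45
tool_pos: [0.5684, 0.2216, 0.1914]
tcp_rot: [-3.141, 0.053, -0.001]
wrist_force: [-0.0, -0.5, 1.1]
width: 0.587
grip_force: 0.0
[0.56901478 0.22225722 0.19228562] [[135.89243296 214.74000226]]
```

View pics/c2.png

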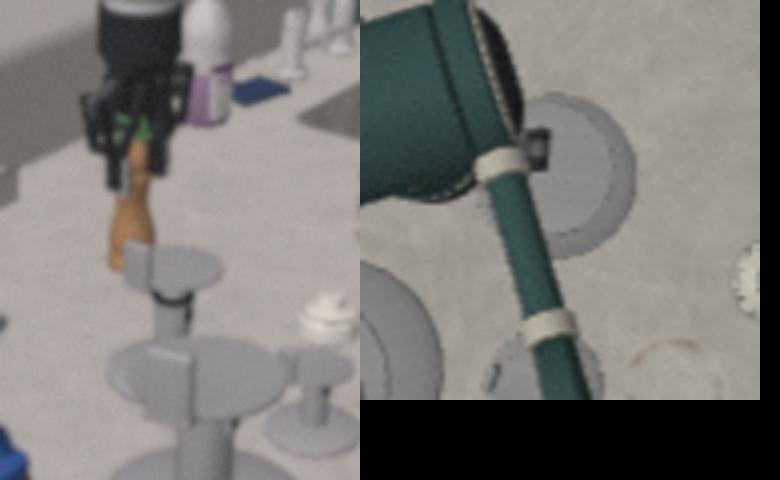

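Projecting the TCP puts it about 11 px below the visible fingertips (118,188)/(155,175), so the fingers look higher than the reading. I'll go down in part and look closely.

```bash
python3 -m inch '[0,0,10,0,0,0,50, 0,0,10,0,0,0,50, 0,0,10,0,0,0,50, 0,0,10,0,0,0,50, 0,0,8,0,0,0,50, 0,0,0,0,0,0,50, 0,0,0,0,0,0,50, 0,0,0,0,0,0,50]'
python3 - <<'E'
from h import *
b=snap("side","s2a",(230,130,310,230),6)
s=sensors.read_state();p=s['tool_pos'];print(p,s['wrist_force'],(proj("side",p)-[230,130])*6)
E
```

```text
time: 4.35
tool_pos: [0.5685, 0.2225, 0.1431]
tcp_rot: [-3.141, 0.051, -0.001]
wrist_force: [0.6, 0.5, 0.2]
width: 0.587
grip_force: 0.0
[0.56859213 0.2225549  0.14327768] [-0.83483551 -0.11354701 -0.18118648] [[211.11122875 465.82423266]]
```

View pics/s2a.png

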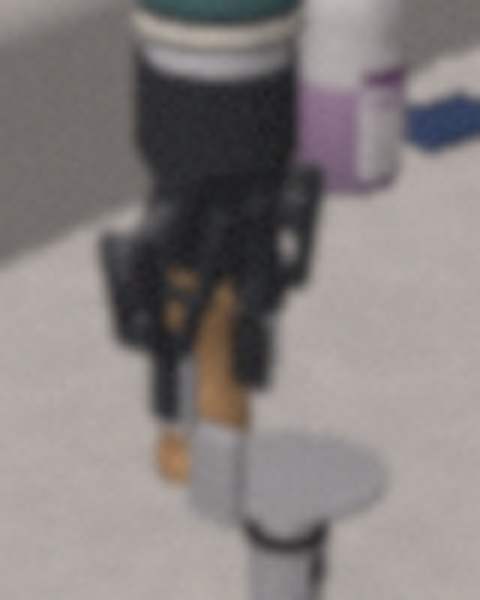

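The tips at (175,418)/(258,385) are still just above the tab top at (218,430). The side view therefore reads high here, and the plate is really near 103 mm with the tab top at 145 mm. The correct TCP height is about 0.110, so I'll go down 33 mm and watch the force.

```bash
python3 -m inch '[0,0,8,0,0,0,50, 0,0,8,0,0,0,50, 0,0,7,0,0,0,50, 0,0,0,0,0,0,50, 0,0,4,0,0,0,50, 0,0,4,0,0,0,50, 0,0,0,0,0,0,50, 0,0,0,0,0,0,50]'
python3 - <<'E'
from h import *
b=snap("side","s3a",(230,130,310,230),6)
E
```

```text
time: 5.2
tool_pos: [0.568, 0.2223, 0.1115]
tcp_rot: [3.141, -0.051, -0.0]
wrist_force: [0.2, -1.0, -0.6]
width: 0.587
grip_force: 0.0
```

View pics/s3a.png

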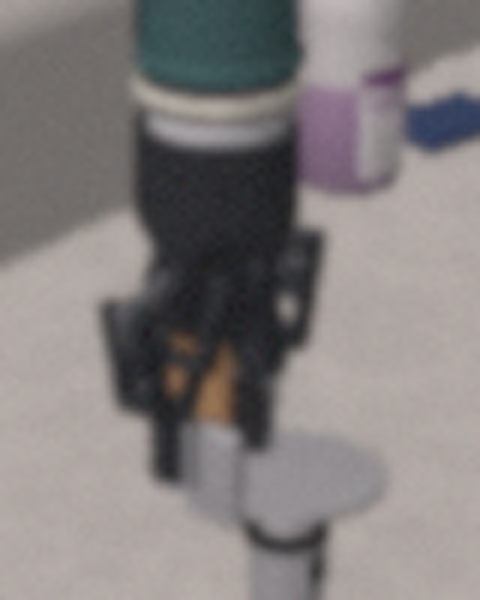

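Tips now straddle the tab: left at (168,480), right at (258,448), tab top at about v 427. I'll go 4 mm deeper and close.

```bash
python3 -m inch '[0,0,4,0,0,0,50, 0,0,0,0,0,0,30, 0,0,0,0,0,0,0, 0,0,0,0,0,0,0, 0,0,0,0,0,0,0, 0,0,0,0,0,0,0, 0,0,0,0,0,0,0, 0,0,0,0,0,0,0]' 60
```

```text
time: 6.05
tool_pos: [0.5678, 0.2201, 0.1073]
tcp_rot: [3.138, -0.054, -0.002]
wrist_force: [0.2, -6.7, 0.2]
width: 0.111
grip_force: 58.1
```

```bash
python3 -m inch '[0,2,-5,0,0,0,0, 0,0,-6,0,0,0,0, 0,0,-6,0,0,0,0, 0,0,-6,0,0,0,0, 0,0,-6,0,0,0,0, 0,0,-6,0,0,0,0, 0,0,-5,0,0,0,0, 0,0,0,0,0,0,0]'
```

```text
time: 6.85
tool_pos: [0.5679, 0.2202, 0.149]
tcp_rot: [3.141, -0.051, 0.0]
wrist_force: [1.1, -2.7, -2.1]
width: 0.108
grip_force: 60.7
```

```bash
python3 -m inch '[0,0,-3,0,0,0,0, 0,0,-3,0,0,0,0, 0,0,-3,0,0,0,0, 0,0,-3,0,0,0,0, 0,0,-2,0,0,0,0, 0,0,-2,0,0,0,0, 0,0,-2,0,0,0,0, 0,0,-1,0,0,0,0]'
```

```text
time: 7.65
tool_pos: [0.5669, 0.22, 0.1523]
tcp_rot: [3.139, -0.051, -0.009]
wrist_force: [28.6, 9.0, -69.0]
width: 0.107
grip_force: 57.7
```

End stop reached (69 N), after a lift of about 45 mm. Relaxing the pull.

```bash
python3 -m inch '[0,0,6,0,0,0,0, 0,0,5,0,0,0,0, 0,0,4,0,0,0,0, 0,0,1,0,0,0,0, 0,0,0,0,0,0,0, 0,0,0,0,0,0,0, 0,0,0,0,0,0,0, 0,0,0,0,0,0,0]'
python3 - <<'E'
from h import *
b=snap("side","s4a",(230,130,310,230),6)
E
```

```text
time: 8.45
tool_pos: [0.5674, 0.2202, 0.1512]
tcp_rot: [3.141, -0.051, -0.001]
wrist_force: [-4.2, -2.1, -0.2]
width: 0.106
grip_force: 67.3
```

View pics/s4a.png

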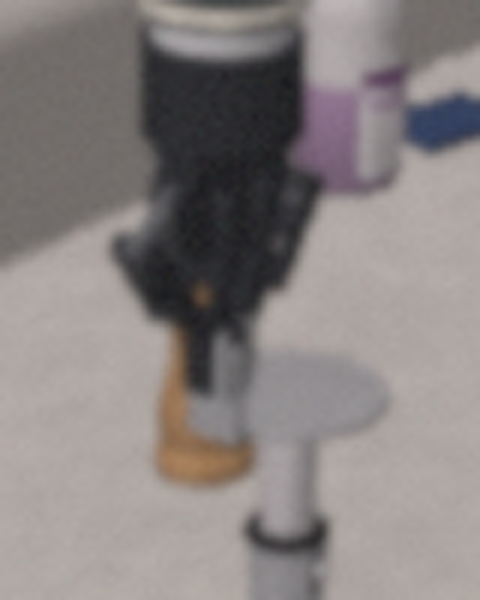

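The plate is up by about 80 px. Testing the lock with a gentle downward push.

```bash
python3 -m inch '[0,0,2,0,0,0,0, 0,0,1,0,0,0,0, 0,0,1,0,0,0,0, 0,0,1,0,0,0,0, 0,0,1,0,0,0,0, 0,0,0,0,0,0,0, 0,0,0,0,0,0,0, 0,0,0,0,0,0,0]'
```

```text
time: 9.3
tool_pos: [0.5675, 0.2203, 0.1478]
tcp_rot: [3.141, -0.051, -0.0]
wrist_force: [-10.0, -5.1, 11.4]
width: 0.103
grip_force: 69.1
```

```bash
python3 -m inch '[0,0,1,0,0,0,0, 0,0,1,0,0,0,0, 0,0,0,0,0,0,0, 0,0,0,0,0,0,0, 0,0,-2,0,0,0,0, 0,0,-2,0,0,0,0, 0,0,0,0,0,0,0, 0,0,0,0,0,0,0]'
python3 - <<'E'
from h import *
print([ (at_z("top",266.4,201.6,z)).round(4) for z in (.122,.164)])
E
```

```text
time: 10.1
tool_pos: [0.5675, 0.2202, 0.1481]
tcp_rot: [3.141, -0.051, -0.001]
wrist_force: [-5.8, -3.0, 4.7]
width: 0.103
grip_force: 68.0
[array([0.5655, 0.1687, 0.122 ]), array([0.5634, 0.1663, 0.164 ])]
```

Locked: it holds at 3.4 mm of play and the force rises. Releasing and moving over the jar.

```bash
python3 -m inch '[0,0,0,0,0,0,40, 0,0,0,0,0,0,40, 0,0,0,0,0,0,40, 0,0,0,0,0,0,40, 0,0,-15,0,0,0,40, 0,0,-25,0,0,0,40, 0,0,-30,0,0,0,40, 0,0,-25,0,0,0,40]'
python3 -m inch '[-0.6,44.2,0,0,0,0,85, -0.6,44.2,0,0,0,0,85, -0.6,44.2,0,0,0,0,85, -0.6,44.2,0,0,0,0,85, -0.6,44.2,0,0,0,0,85, -0.6,44.2,0,0,0,0,85, -0.6,44.2,0,0,0,0,85, -0.6,44.2,0,0,0,0,85]'
python3 -m inch '[-0.6,44.2,0,0,0,0,85, -0.6,44.2,0,0,0,0,85, 0,0,30,0,0,0,85, 0,0,30,0,0,0,85, 0,0,20,0,0,0,85, 0,0,0,0,0,0,85, 0,0,0,0,0,0,85, 0,0,0,0,0,0,85]'
python3 - <<'E'
from h import *
b=snap("side","s5a",(300,90,400,230),4);a=snap("top","t5a",(225,150,345,260),3)
o=np.zeros((560,780,3),np.uint8);o[:,:400]=b;o[:330,400:760]=a
cv2.imwrite("pics/c5.png",o)
print(sensors.read_state()['tool_pos'])
E
```

```text
time: 10.9
tool_pos: [0.5686, 0.2206, 0.2444]
tcp_rot: [-3.14, 0.05, -0.003]
wrist_force: [0.5, -0.2, 0.3]
width: 0.467
grip_force: 0.0
time: 11.7
tool_pos: [0.552, -0.1348, 0.2432]
tcp_rot: [3.141, -0.05, 0.003]
wrist_force: [1.4, -0.4, 0.3]
width: 0.995
grip_force: 0.0
time: 12.5
tool_pos: [0.5492, -0.2217, 0.164]
tcp_rot: [3.14, -0.05, 0.005]
wrist_force: [0.3, 0.5, 0.1]
width: 0.995
grip_force: 0.0
[ 0.54915244 -0.22165752  0.1638871 ]
```

View pics/c5.png

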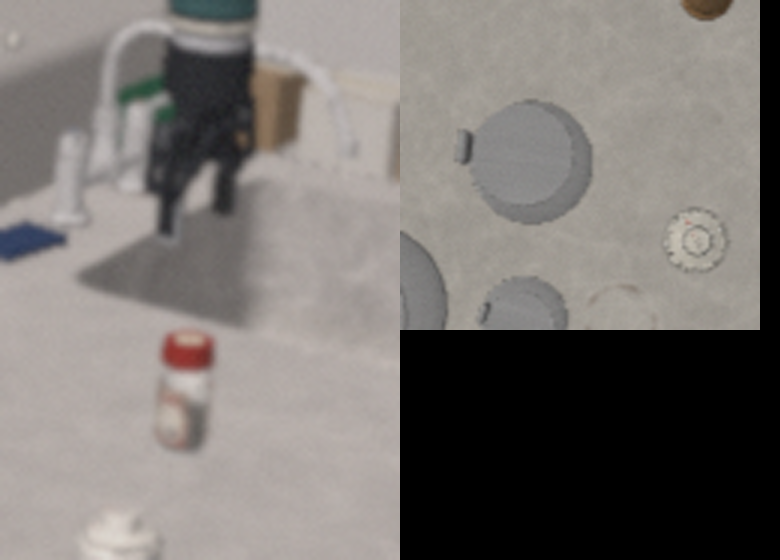

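Fingers are well aligned over the jar: tips at (170,235)/(225,210), cap at (189,338). Descending 108 mm and gripping.

```bash
python3 -m inch '[-2,-1,10,0,0,0,85, 0,0,18,0,0,0,85, 0,0,20,0,0,0,85, 0,0,20,0,0,0,85, 0,0,20,0,0,0,85, 0,0,15,0,0,0,85, 0,0,5,0,0,0,85, 0,0,0,0,0,0,85]'
python3 -m inch '[0,0,0,0,0,0,60, 0,0,0,0,0,0,50, 0,0,0,0,0,0,40, 0,0,0,0,0,0,30, 0,0,0,0,0,0,30, 0,0,0,0,0,0,30, 0,0,0,0,0,0,30, 0,0,0,0,0,0,30]' 40
python3 - <<'E'
from h import *
f=lambda x,y:(225+(x-400)/3-.33,150+y/3-.33)
P=at_z("top",*f(522,152.5),.164);T=at_z("top",*f(462,146),.206);F=at_z("top",*f(530,162.5),.018);print(P,T,F,np.hypot(*(T-P)[:2]))
E
```

```text
time: 13.4
tool_pos: [0.5451, -0.2198, 0.0527]
tcp_rot: [-3.14, 0.051, 0.003]
wrist_force: [-0.2, 0.8, 0.5]
width: 0.996
grip_force: 0.0
time: 14.2
tool_pos: [0.5469, -0.2207, 0.055]
tcp_rot: [3.14, -0.051, 0.004]
wrist_force: [-0.3, -0.4, 5.2]
width: 0.505
grip_force: 40.8
[0.56645541 0.16933028 0.164     ] [0.56898008 0.2212609  0.206     ] [0.56381977 0.16954049 0.018     ] 0.05199194755725947
```

```bash
python3 -m inch '[0,0,-10,0,0,0,30, 0,0,-25,0,0,0,30, 0,0,-35,0,0,0,30, 0,0,-40,0,0,0,30, 0,0,-40,0,0,0,30, 0,0,-35,0,0,0,30, 0,0,-25,0,0,0,30, 0,0,0,0,0,0,30]' 40
python3 -m inch '[0.5,-15,0,0,0,0,30, 0.5,-30,0,0,0,0,30, 0.5,-35,0,0,0,0,30, 0.5,-35,0,0,0,0,30, 0.5,-35,0,0,0,0,30, 0.5,-35,0,0,0,0,30, 0.5,-35,0,0,0,0,30, 0.5,-35,0,0,0,0,30]'
python3 -m inch '[0.5,-35,0,0,0,0,30, 0.5,-35,0,0,0,0,30, 0.5,-34,0,0,0,0,30, 0.5,-20,0,0,0,0,30, 0.5,-10,0,0,0,0,30, 0,0,0,0,0,0,30, 0,0,0,0,0,0,30, 0,0,0,0,0,0,30]'
```

```text
time: 15.0
tool_pos: [0.548, -0.2211, 0.2687]
tcp_rot: [3.138, -0.05, 0.012]
wrist_force: [0.4, 0.4, -1.9]
width: 0.5
grip_force: 41.2
time: 15.8
tool_pos: [0.5556, 0.0369, 0.26]
tcp_rot: [-3.141, 0.05, 0.009]
wrist_force: [0.4, -0.4, -1.9]
width: 0.5
grip_force: 41.2
time: 16.6
tool_pos: [0.5645, 0.1673, 0.263]
tcp_rot: [3.14, -0.052, -0.001]
wrist_force: [0.4, 0.1, -1.6]
width: 0.506
grip_force: 41.3
```

Holding the jar about 44 mm above the plate. My picture views are used up, so I'll lower it on force readings.

```bash
python3 -m inch '[1.5,-0.7,8,0,0,0,30, 0,0,10,0,0,0,30, 0,0,9,0,0,0,30, 0,0,6,0,0,0,30, 0,0,3,0,0,0,30, 0,0,0,0,0,0,30, 0,0,0,0,0,0,30, 0,0,0,0,0,0,30]'
python3 -m inch '[0,0,1,0,0,0,30, 0,0,1,0,0,0,30, 0,0,1,0,0,0,30, 0,0,0.5,0,0,0,30, 0,0,0.5,0,0,0,30, 0,0,0,0,0,0,30, 0,0,0,0,0,0,30, 0,0,0,0,0,0,30]'
```

```text
time: 17.4
tool_pos: [0.5667, 0.1692, 0.2282]
tcp_rot: [-3.141, 0.05, -0.002]
wrist_force: [0.4, -0.4, -1.5]
width: 0.506
grip_force: 41.3
time: 18.2
tool_pos: [0.5664, 0.1691, 0.2236]
tcp_rot: [3.141, -0.051, 0.0]
wrist_force: [0.6, 0.6, -1.7]
width: 0.509
grip_force: 41.3
```

```bash
python3 -m inch '[0,0,1,0,0,0,30, 0,0,1,0,0,0,30, 0,0,0.5,0,0,0,30, 0,0,0.5,0,0,0,30, 0,0,0,0,0,0,30, 0,0,0,0,0,0,30, 0,0,0,0,0,0,30, 0,0,0,0,0,0,30]'
```

```text
time: 19.0
tool_pos: [0.5664, 0.1691, 0.2207]
tcp_rot: [-3.141, 0.051, -0.0]
wrist_force: [0.3, -0.0, -1.4]
width: 0.504
grip_force: 41.3
```

```bash
python3 -m inch '[0,0,0.5,0,0,0,30, 0,0,0.5,0,0,0,30, 0,0,0.5,0,0,0,30, 0,0,0,0,0,0,30, 0,0,0,0,0,0,30, 0,0,0,0,0,0,30, 0,0,0,0,0,0,30, 0,0,0,0,0,0,30]'
```

```text
time: 19.8
tool_pos: [0.5663, 0.1691, 0.2191]
tcp_rot: [3.141, -0.051, 0.0]
wrist_force: [0.0, 1.0, -1.4]
width: 0.505
grip_force: 41.4
```

```bash
python3 -m inch '[0,0,0.5,0,0,0,30, 0,0,0.5,0,0,0,30, 0,0,0.5,0,0,0,30, 0,0,0,0,0,0,30, 0,0,0,0,0,0,30, 0,0,0,0,0,0,30, 0,0,0,0,0,0,30, 0,0,0,0,0,0,30]'
```

```text
time: 20.6
tool_pos: [0.5669, 0.1691, 0.2188]
tcp_rot: [-3.141, 0.051, -0.003]
wrist_force: [-1.0, -1.0, 5.1]
width: 0.501
grip_force: 41.7
```

Contact at 0.219, exactly the locked plate height. Releasing and retreating upward.

```bash
python3 -m inch '[0,0,-0.5,0,0,0,47, 0,0,0,0,0,0,52, 0,0,0,0,0,0,62, 0,0,0,0,0,0,66, 0,0,0,0,0,0,66, 0,0,0,0,0,0,66, 0,0,-5,0,0,0,66, 0,0,-10,0,0,0,66]'
python3 -m inch '[0,0,-20,0,0,0,66, 0,0,-25,0,0,0,66, 0,0,-30,0,0,0,66, 0,0,-30,0,0,0,66, 0,0,-30,0,0,0,66, 0,30,0,0,0,0,66, 0,45,0,0,0,0,66, 0,45,0,0,0,0,66]'
python3 -m inch '[0,45,0,0,0,0,66, 0,45,0,0,0,0,66, 0,45,0,0,0,0,66, 0,45,0,0,0,0,66, 0,45,0,0,0,0,66, 0,0,0,0,0,0,66, 0,0,0,0,0,0,66, 0,0,0,0,0,0,66]'
python3 - <<'E'
from h import *
for n in("top","side"):
    im=viewer.read_camera(n);h=cv2.cvtColor(im,cv2.COLOR_RGB2HSV)
    m=((h[...,0]<8)|(h[...,0]>172))&(h[...,1]>140)&(h[...,2]>60)
    k,l,s,c=cv2.connectedComponentsWithStats(m.astype(np.uint8))
    for i in range(1,k):
        if s[i,4]>15: print(n,s[i],c[i])
    print(proj(n,[[.566,.169,.164+.095],[.566,.169,.27]]))
E
```

```text
time: 21.4
tool_pos: [0.5657, 0.1689, 0.2326]
tcp_rot: [3.141, -0.051, -0.003]
wrist_force: [-0.1, -0.5, 0.2]
width: 0.775
grip_force: 0.0
time: 22.2
tool_pos: [0.5627, 0.0485, 0.3698]
tcp_rot: [-3.141, 0.048, -0.004]
wrist_force: [0.2, -0.1, -0.0]
width: 0.773
grip_force: 0.0
time: 23.0
tool_pos: [0.5554, -0.175, 0.3688]
tcp_rot: [-3.141, 0.05, -0.001]
wrist_force: [0.7, 0.5, -0.8]
width: 0.77
grip_force: 0.0
top [256 190  16  17 106] [263.79245283 198.61320755]
[[263.27898262 198.70178257]
 [263.00330746 198.45218408]]
side [160 157   4   6  18] [161.38888889 159.27777778]
side [270 161  15   8  85] [276.78823529 165.11764706]
[[277.90120545 163.63547314]
 [277.98405672 159.92075544]]
```

The red cap shows within about 1.5 px of the predicted place in both views, so the jar is standing upright and centred.

```bash
python3 -c "
from workcell import job
print(job.finish_job())"
```

```text
the job is handed in; nothing more can be done
None
```

I raised the stand until it locked, set the jar upright on the plate within a few mm of its centre by my measurements, and let go. The arm touched nothing else that I could detect, and I handed the job in at about 23 s; no verdict came back.

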